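# Catch the thread of the glue heater's filler plug and run it home

### The job

The brass wing plug of the glue heater has been stood in the filler neck without catching its thread. Turn it gently back (anticlockwise seen from above) until it drops into the thread start, then screw it clockwise until its flange is fully down on the neck all round, and let go. Stop turning as soon as it comes up solid, never force it, and leave the things lying around alone.

Things in the scene. Friction and masses are not known exactly. Their poses are not given: they have to be found in the camera images.
- heater: glue heater, screwed down: grey round pot 120 mm across, 50 mm high on a dark foot, 132 mm, with an upright aluminium filler neck (55 mm across, 50 to 75 mm above the bench) in its middle and a black knob on its -x side. Origin: centre of underside, z up. Plug and heater must not press on each other with more than 50 N in all; the force adds up over all their contacts
- neck (a point): centre of the neck's top face, 75 mm above the bench, on the plug's axis, z up. Inside is a brass two-start right-hand thread (clockwise from above screws in) with its starts at an unknown angle. As found, the plug's two lugs ride on the rim, its flange 14 mm above this face; turned clockwise there they meet a solid stop
- wing (a point): on the plug's axis at the height to grip its wing, an upright flat bar 44 mm long (plug's x) and 12 mm thick (plug's y), its top 10 mm above this point; the top of the round flange (52 mm across, 5 mm thick) lies 26 mm below. Take it from above, fingers on the flat sides. It turns with less than about 0.07 N m; more means that it rubs askew or has met a stop
- flange (a point): centre of the underside of the plug's flange, 31 mm below the wing point, z up; home = at the neck point. From the thread start, 1.4 to 1.7 rad clockwise (4.2 mm descent per rad, 1 mm play) draws it home, in the end against a light sprung seat (3 N upward); there the thread ends in a solid stop, flange 0.4 mm from the neck. It stays where it is left
- tape: yellow roll of tape lying flat, 50 mm across, 19 mm high, a bystander; origin at the centre of its underside
- caul: dark wooden gluing caul 21x98x25 mm, a bystander; origin at the centre of its underside
- glue: white glue bottle with an orange cap, 58 mm across, 226 mm tall, standing at the back, a bystander; origin at the centre of its underside
- plug: brass wing plug, loose, 150 g, upright in the neck; origin at the lower end of its shank, 44 mm below the flange. Turned anticlockwise by 0.4 to 1.9 rad from where it is found, it drops 10.5 mm by its weight into the thread start (if not held up), flange then 3.8 mm above the neck; about 0.2 rad further anticlockwise comes a solid stop
Not all that is in view belongs to the job. Of the things shaped like the plug, the brass one is meant.

How it is judged (in metres and radians):
On the way:
1. the plug has been backed off and has dropped into the thread start, not yet run in (z of flange in the frame of neck between 0.002 and 0.007 m), for 0.1 s.
At the end, for the whole second after the job is handed in: the plug is screwed home: the underside of its flange within 1.5 mm of the neck's face, centred within 3 mm, upright within 0.05 rad, at rest and released (z of flange in the frame of neck below 0.0015 m and horizontal distance between flange and neck below 0.003 m and angle between flange's own z axis and vertical below 0.05 rad and linear speed of plug below 0.01 m/s and angular speed of plug below 0.1 rad/s); the robot touches nothing.
It fails at once if the plug is forced in its thread (more than 50 N between plug and heater) (contact force between plug and heater above 50 N).
It fails at once if a bystander is moved by more than 20 mm (distance of any of tape, caul, glue from where it was at the start of the episode above 0.02 m).
It also fails if it takes over 56 s, if anything falls off the work surface, if the arm or the gripper's body presses on something with over 40 N, if the wrist force passes 120 N, or if a joint passes its speed limit or range.

### The arm

A 7-joint arm with a two-finger parallel gripper is mounted at the origin on a cart in front of the work surface, level with it; the furniture and walls round the work are solid. World frame = base frame: x ahead of the robot, y to its left, z up, the work surface at z = 0. Lengths are in mm, angles in rad, forces in N, time in s.
With the tool pointing down it reaches from about 425 to 825 mm from the base axis. Payload 3.6 kg.
Tool frame: the origin (TCP) lies between the finger pads; the fingertips stand 17 mm ahead of it and the grasp point (between the pads) lies 2 mm behind it; z points along the fingers, y is the line along which they close (so a half turn about z gives the same grasp; the last joint's range is limited). The gripper opens to 93 mm and grips with 3 to 60 N. Pads are 15 mm wide; open, the fingers measure 128 mm over their backs; the gripper's body (75 mm by 188 mm) begins 65 mm behind the grasp point.
Start: joints at [1.24, 0.615, -0.013, 1.423, 0.008, 1.103, -0.04], TCP at [195.078, -620.006, 235.64] pointing down, gripper open.
Joint ranges: [-3.12, 3.12], [-0.3, 2.06], [-1.34, 1.32], [0.26, 2.42], [-1.36, 4.5], [0.01, 1.98], [-2.84, 2.84]. Speed limits (rad/s): [2.79, 2.79, 3.14, 3.14, 3.14, 3.14, 3.14].

### API

Orientations are given as [roll, pitch, yaw] about the fixed x, y, z axes, in that order (R = Rz(yaw) Ry(pitch) Rx(roll)).
In Python, from bench import * gives the robot as it stands.
- The arm moves only by the tool arm_command, never from a script. Its arguments are lists of equal length, an entry for each row: "dp": the shift along the world's x, y, z as a fraction of full scale, a list of three; "angular": the turn, a rotation vector about the world's x, y, z as a fraction of full scale, a list of three; "hand": the opening, from -1 (shut) to 1 (fully open), so that 0 is half open. In form: {"dp": [[dx, dy, dz], ...], "angular": [[rx, ry, rz], ...], "hand": [hand, ...]}. A call has 1 to 5 rows; each row shifts and turns the commanded pose from where the row before left it; what a row does not reach is not made up. Full scale, the value 1, is 500 mm for a shift and 360 degrees for a turn. A row lasts 1/8 s, in which the tool goes at most 62.5 mm and 10.7 degrees, less where a joint would pass 70% of its speed; a pose out of reach is approached as far as the arm can. A call with a number of a shift or a turn outside -1 to 1 is refused whole. A call with a gripper value outside its range is refused whole. The fingers move at their own pace and stop on an object; "squeeze" is the grip in N (left out, the last holds). Time passes only in rows, so rows that do not move let the fingers close. It gives the time, the measured TCP pose, the force, the opening and the grip force at its end, in the units of the state.
- get_state(): the state, without advancing time (a new reading comes with each control period).
- grab_frame(name): name is "scene" or "side" or "wrist"; returns the picture (400x640x3 uint8, red, green, blue); there is no depth.
- camera_model(name): a dict with "fx", "fy", "cx", "cy" (pixels), "camera_from_world" (4x4, takes a point from world to camera coordinates); the wrist camera has in their place "hand_eye" (4x4, takes a point from camera to tool coordinates, whose origin is the TCP and whose axes are the flange's). Camera axes: x right, y down, z forward; pixel columns grow to the right and rows downward; lengths in mm; the calibration is good to about 2 mm. A picture is of the moment at which its call begins: read the wrist's pose just before it. camera_model takes no time and is no camera call.
- close_job(): hands the job in; it is judged then, once.
The state is a dict: "time": time; "q": joint angles; "dq": joint speeds; "joint_torque": joint torques, N m; "tcp_pos": TCP position; "tool_rot": TCP orientation; "force": force on the tool from outside, world axes, zero at the start; "moment": the same for the moment, N m; "width": finger opening in mm; "grip_force": force on a finger pad.
Only numpy, scipy, OpenCV 4.12 (cv2) and the standard library are available. Lean on these libraries where they do the work, as an engineer would, in place of code of your own. Each camera call takes 0.05 s, during which the arm holds its last target. There are 200 camera calls.

## Working session

There is one attempt and no reset: what is moved stays moved. The work goes in short steps, Python scripts to look and compute and a tool call to move; the robot and the scene stay as the last step left them, time stands still between calls to the robot, and variables do not carry over. Pictures are saved under pics/ and viewed, at most 10 in all, crops included, and the job is handed in when it is done.

Besides the shell and the picture viewer there is one more tool, called after ">>>" as a command line: name --argument value ..., lists and objects as JSON in quotes. arm_command: Moves the arm, as the interface text tells. Its arguments: {"type":"object","properties":{"dp":{"type":"array"},"angular":{"type":"array"},"hand":{"type":"array"},"squeeze":{"type":"number"}},"required":["dp","angular","hand"]}

```bash
mkdir -p pics
cat > h.py <<'E'
from bench import *
import numpy as np, cv2
def save(n,f):
    im=grab_frame(n); cv2.imwrite(f'pics/{f}.png',im[:,:,::-1]); return im
def ray(n,u,v,st=None):
    m=camera_model(n); d=np.array([(u-m['cx'])/m['fx'],(v-m['cy'])/m['fy'],1])
    if 'camera_from_world' in m:
        T=np.linalg.inv(np.array(m['camera_from_world']))
    else:
        from scipy.spatial.transform import Rotation as R
        W=np.eye(4); W[:3,:3]=R.from_euler('xyz',st['tool_rot']).as_matrix(); W[:3,3]=st['tcp_pos']
        T=W@np.array(m['hand_eye'])
    return T[:3,3],T[:3,:3]@d
def onz(n,u,v,z,st=None):
    o,d=ray(n,u,v,st); return o+d*(z-o[2])/d[2]
E
python3 - <<'E'
from h import *
s=get_state(); print(s)
a=save('scene','s0'); b=save('side','d0')
E
```

```text
{'time': 0.0, 'q': array([ 1.23949943,  0.61591359, -0.01258974,  1.42487402,  0.00811606,
        1.10339303, -0.04040422]), 'dq': array([-1.58619131e-03,  5.52907777e-04,  1.60366322e-03,  1.10144347e-05,
       -1.02810702e-03, -8.63726719e-04,  1.02151314e-03]), 'joint_torque': array([-6.80450757e-04, -4.58938408e+01,  2.08931831e-01, -1.65746284e+01,
       -6.11149566e-02,  2.05077510e-02,  2.48077049e-04]), 'tcp_pos': array([ 194.8343996 , -619.33804454,  234.49309345]), 'tool_rot': array([-3.13905605e+00,  6.57153104e-05,  3.04844597e-01]), 'force': array([ 0.36094953, -0.90071363,  0.67376872]), 'moment': array([-0.02259005,  0.0081277 ,  0.013311  ]), 'grip_force': 0.0, 'width': 93.2812102572634}
```

View pics/s0.png

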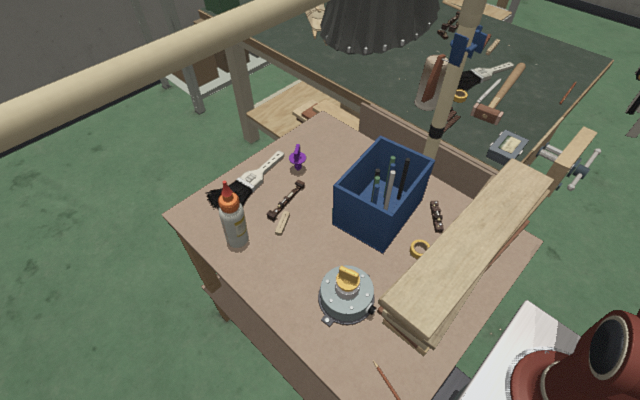

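View pics/d0.png

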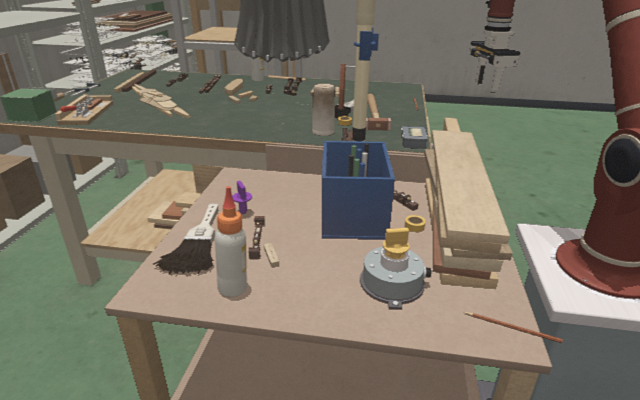

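The scene camera shows two plug shapes: a brass/yellow one in the heater's neck (scene 347,278; side 397,242) and a purple one lying on the bench (scene 298,158; side 242,198). The brass one is meant, by its colour and its place in the neck. Next I'll crop in to confirm and measure.

Run:
```python
from h import *
out=[]
C={}
for n,f,(x0,y0,x1,y1) in (('scene','s0',(315,255,385,330)),('side','d0',(355,222,435,312))):
    im=cv2.imread(f'pics/{f}.png'); hsv=cv2.cvtColor(im,cv2.COLOR_BGR2HSV)
    m=cv2.inRange(hsv,(15,110,110),(32,255,255)); k=np.zeros_like(m);k[y0:y1,x0:x1]=m[y0:y1,x0:x1]
    ys,xs=np.nonzero(k); print(n,len(xs),xs.min(),xs.max(),ys.min(),ys.max(),xs.mean(),ys.mean())
    C[n]=ray(n,xs.mean(),ys.mean())
    c=cv2.resize(im[y0:y1,x0:x1],None,fx=5,fy=5,interpolation=cv2.INTER_CUBIC); out.append(cv2.resize(c,(400,int(c.shape[0]*400/c.shape[1]))))
    print('on z=108',onz(n,xs.mean(),ys.mean(),108).round(1))
(o1,d1),(o2,d2)=C['scene'],C['side']
A=np.c_[d1,-d2]; t=np.linalg.lstsq(A,o2-o1,rcond=None)[0]; print(o1+t[0]*d1,o2+t[1]*d2)
h=max(o.shape[0] for o in out)
cv2.imwrite('pics/c0.png',np.hstack([cv2.copyMakeBorder(o,0,h-o.shape[0],0,0,cv2.BORDER_CONSTANT) for o in out]))
```

```text
scene 297 337 358 266 291 346.8181818181818 280.26262626262627
on z=108 [450.4 142.1 108. ]
side 789 383 424 222 258 399.57160963244615 239.42078580481623
on z=108 [447.9 133.9 108. ]
[448.11740644 145.13777918 115.13423455] [448.51372772 144.99405145 115.31941982]
```

View pics/c0.png

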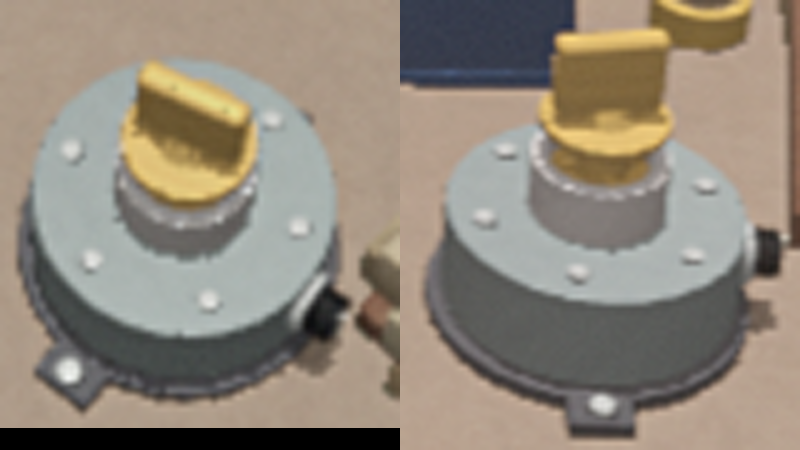

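The crop shows the brass plug standing in the neck with its wing upright. The top ends of the wing are near scene (341,267) and (358,276), and side (386,230) and (409,229). The yellow tape is a separate ring, top right of the side crop, and it leaked into my side mask, so I'll use the wing's top ends instead.

Run:
```python
from h import *
for n,a,b in (('scene',(341.2,267),(357.9,275.6)),('side',(386.4,230),(408.6,229))):
    p,q=onz(n,*a,130),onz(n,*b,130); print(n,p.round(1),q.round(1),((p+q)/2).round(1),np.linalg.norm(p-q).round(1),np.arctan2(*(q-p)[[1,0]]).round(3))
# flange circle centre / neck
from scipy.spatial.transform import Rotation as R
m=camera_model('wrist'); print(np.array(m['hand_eye']).round(3),m['fx'],m['cx'],m['cy'])
```

```text
scene [472.3 136.6 130. ] [434.1 127.7 130. ] [453.2 132.2 130. ] 39.2 -2.912
side [474.6 139.4 130. ] [433.  128.5 130. ] [453.8 134.  130. ] 43.0 -2.885
[[-1.00000e-03 -9.59000e-01 -2.85000e-01  7.98150e+01]
 [ 1.00000e+00 -1.00000e-03 -1.00000e-03  1.47400e+00]
 [ 1.00000e-03 -2.85000e-01  9.59000e-01 -1.48541e+02]
 [ 0.00000e+00  0.00000e+00  0.00000e+00  1.00000e+00]] 323.7032344862099 317.27643364312524 200.09705564993862
```

Run:
```python
from h import *
def tri(a,b):
    (o1,d1),(o2,d2)=ray('scene',*a),ray('side',*b)
    t=np.linalg.lstsq(np.c_[d1,-d2],o2-o1,rcond=None)[0]; p,q=o1+t[0]*d1,o2+t[1]*d2; print(((p+q)/2).round(),np.linalg.norm(p-q).round())
tri((466,45),(367,42)); tri((436,132),(360,135)) 
tri((383,300),(437,240)) # stack corner
tri((435,335),(505,237)); tri((550,180),(480,135)); tri((380,138),(325,143)); tri((385,248),(390,178))
tri((348,372-0),(348,372)) if 0 else None
for n in('scene','side'): print(ray(n,320,200))
```

```text
[ 563. -372.  384.] 0.0
[ 569. -368.  126.] 3.0
[373. 121. 104.] 8.0
[253. 119. 126.] 3.0
[ 249. -356.  160.] 28.0
[ 648. -209.  158.] 2.0
[449.  56. 185.] 59.0
(array([226.06773125, 445.41607802, 823.40508256]), array([ 0.44950326, -0.45345935, -0.76976312]))
(array([486.73892263, 857.89483225, 586.81562484]), array([ 0.13907006, -0.86303257, -0.48562864]))
```

>>> arm_command --dp '[[0.057, 0.093, 0], [0.057, 0.093, 0], [0.057, 0.093, 0], [0.057, 0.093, 0], [0.057, 0.093, 0]]' --angular '[[0, 0, 0], [0, 0, 0], [0, 0, 0], [0, 0, 0], [0, 0, 0]]' --hand '[0, -0.2, -0.2, -0.2, -0.2]'

```text
time: 0.72
tcp_pos: [338.2, -385.7, 235.4]
tool_rot: [-3.141, 0.0, 0.305]
force: [0.5, -0.7, 0.8]
width: 47.8
grip_force: 0.0
```

>>> arm_command --dp '[[0.057, 0.093, 0], [0.057, 0.093, 0], [0.057, 0.093, 0], [0.057, 0.093, 0], [0, 0.11, 0]]' --angular '[[0, 0, 0], [0, 0, 0], [0, 0, 0], [0, 0, 0], [0, 0, 0]]' --hand '[-0.2, -0.2, -0.2, -0.2, -0.2]'

```text
time: 1.35
tcp_pos: [453.4, -144.6, 235.3]
tool_rot: [3.141, -0.001, 0.306]
force: [1.0, 0.9, -0.6]
width: 37.2
grip_force: 0.0
```

>>> arm_command --dp '[[0, 0.11, 0], [0, 0.11, 0], [0, 0.11, 0], [0, 0.11, 0], [0, 0.11, 0]]' --angular '[[0, 0, 0], [0, 0, -0.004], [0, 0, -0.004], [0, 0, 0], [0, 0, 0]]' --hand '[-0.2, -0.2, -0.2, -0.2, -0.2]'

```text
time: 1.98
tcp_pos: [451.2, 130.0, 235.5]
tool_rot: [3.141, 0.0, 0.254]
force: [1.4, 0.6, -0.8]
width: 37.3
grip_force: 0.0
```

>>> arm_command --dp '[[0, 0, 0], [0, 0, 0]]' --angular '[[0, 0, 0], [0, 0, 0]]' --hand '[-0.2, -0.2]'

```text
time: 2.22
tcp_pos: [451.3, 127.7, 235.2]
tool_rot: [3.141, 0.001, 0.254]
force: [0.4, 0.2, 0.8]
width: 37.1
grip_force: 0.0
```

Run:
```python
from h import *
s=get_state(); print(s['time'],s['tcp_pos'],s['tool_rot'],s['q'],s['width'],s['force'],s['moment'])
im=save('wrist','w0')
hsv=cv2.cvtColor(im,cv2.COLOR_RGB2HSV); m=cv2.inRange(hsv,(15,110,110),(32,255,255))
n,l,st,c=cv2.connectedComponentsWithStats(m)
for i in range(1,n):
    if st[i,4]>300: print(st[i],c[i],onz('wrist',*c[i],110,s).round(1))
```

```text
2.225 [451.27561627 127.68382325 235.24411944] [3.14075332e+00 1.30018650e-03 2.54331879e-01] [-0.19056852  0.34326483 -0.17792566  1.92184246  0.07799101  0.88437335
 -1.72434907] 37.136777113064824 [0.40556873 0.24788742 0.78808377] [-0.0226408  -0.0215906   0.03003574]
[ 288  161   54   62 2378] [314.73002523 188.66904962] [459.6 130.9 110. ]
[456 232  45  41 773] [476.30789133 249.30789133] [441.  -28.1 110. ]
```

View pics/w0.png

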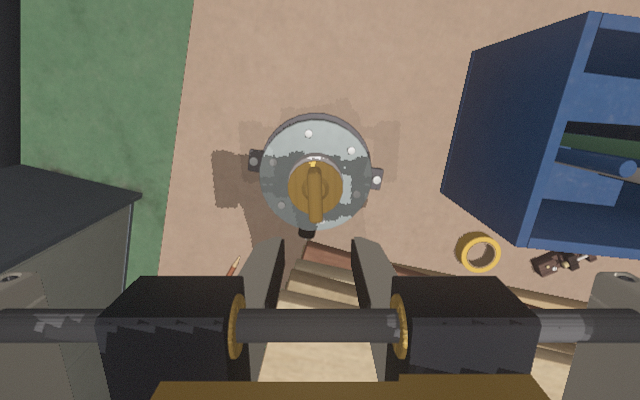

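The wrist view shows the brass plug centred near (315,188). Its wing runs from about (314,166) to (316,221), nearly in line with the tool's x axis. The fingers straddle it at the image bottom, and the tape is off at (480,252).

Run:
```python
from h import *
im=cv2.imread('pics/w0.png'); s=get_state()
p,q=onz('wrist',314,166,130,s),onz('wrist',316,221,130,s); print(p,q,(p+q)/2,np.linalg.norm(p-q),np.arctan2(*(p-q)[[1,0]]))
hsv=cv2.cvtColor(im,cv2.COLOR_BGR2HSV); m=cv2.inRange(hsv,(15,110,60),(32,255,255))
for v in (200,206,212,218):
    xs=np.nonzero(m[v,280:350])[0]+280; print(v,xs.min(),xs.max())
# flange disc top z=94 extents
ys,xs=np.nonzero(m[150:235,270:360]); print(xs.min()+270,xs.max()+270)
# project neck
print(onz('wrist',(xs.min()+xs.max())/2+270,187,94,s))
cv2.imwrite('pics/w1.png',cv2.resize(im[140:250,260:370],(770,590) if 0 else (600,600),interpolation=cv2.INTER_CUBIC))
```

```text
[482.76966242 136.32922019 130.        ] [438.19833681 123.29497596 130.        ] [460.48399961 129.81209807 130.        ] 46.43807262511995 0.2845026503872578
200 291 338
206 296 334
212 305 325
218 309 321
288 341
[457.27294274 129.73784501  94.        ]
```

View pics/w1.png

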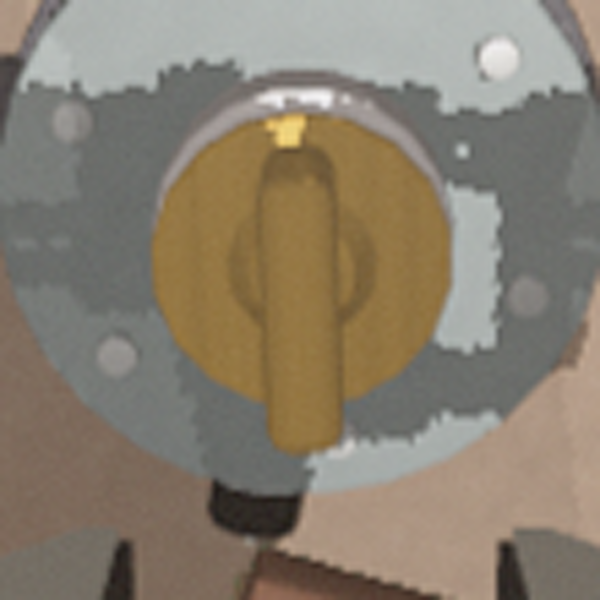

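Run:
```python
from h import *
s=get_state()
p,q=onz('wrist',314.3,172.6,130,s),onz('wrist',315.9,222.5,130,s); print(p,q,(p+q)/2,np.linalg.norm(p-q),np.arctan2(*(p-q)[[1,0]]))
print(onz('wrist',315.4,187.1,94,s),s['tcp_pos'],s['tool_rot'])
```

```text
[477.66546595 134.78672237 130.        ] [436.88607575 123.04564571 130.        ] [457.27577085 128.91618404 130.        ] 42.435969959258834 0.2803348750198177
[457.38739372 128.90976521  94.        ] [451.48896842 126.90442412 235.32400235] [3.14059447e+00 1.07315531e-03 2.52391559e-01]
```

>>> arm_command --dp '[[0.0097, 0.006, -0.06], [0, 0, -0.06], [0, 0, -0.06], [0, 0, -0.056], [0, 0, 0]]' --angular '[[0, 0, 0.0047], [0, 0, 0], [0, 0, 0], [0, 0, 0], [0, 0, 0]]' --hand '[-0.3, -0.3, -0.3, -0.3, -0.3]'

```text
time: 2.9
tcp_pos: [455.3, 129.1, 116.2]
tool_rot: [3.141, 0.005, 0.281]
force: [-0.7, -0.2, 0.6]
width: 32.7
grip_force: 0.0
```

Run:
```python
from h import *
s=get_state(); print(s['time'],s['tcp_pos'],s['tool_rot'],s['width'],s['force'],s['moment'])
im=save('wrist','w2'); s=get_state(); print(s['tcp_pos'])
```

```text
2.9 [455.30891411 129.05916591 116.17082048] [3.14056793 0.00500104 0.28079007] 32.735357124094335 [-0.65630845 -0.15477276  0.58771686] [-0.01202012  0.02588176  0.03719099]
[456.32780807 129.79946428 117.36744408]
```

View pics/w2.png

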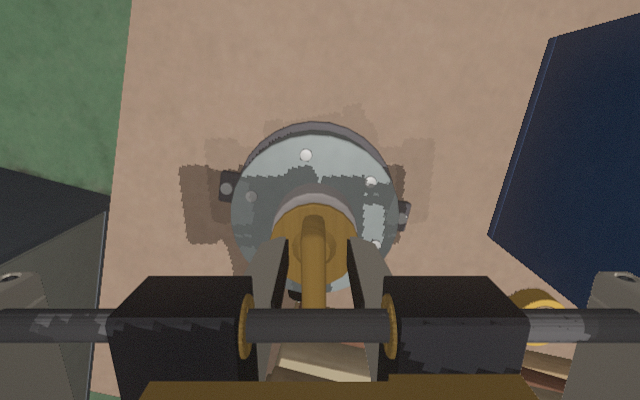

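The fingers straddle the brass wing (wing at column 314, inner finger edges at about 289 and 348). I'll close lightly to find its centre from the forces.

>>> arm_command --dp '[[0, 0, 0], [0, 0, 0], [0, 0, 0], [0, 0, 0]]' --angular '[[0, 0, 0], [0, 0, 0], [0, 0, 0], [0, 0, 0]]' --hand '[-0.6, -0.8, -0.8, -0.8]' --squeeze 5

```text
time: 3.45
tcp_pos: [457.0, 131.6, 118.4]
tool_rot: [3.141, -0.002, 0.284]
force: [0.0, 0.1, 3.7]
width: 11.8
grip_force: 5.0
```

```bash
cat > st.py <<'E'
from h import *
s=get_state(); print(round(s['time'],2),s['tcp_pos'].round(1),s['tool_rot'].round(3),round(s['width'],1),s['force'].round(1),s['moment'].round(3),round(s['grip_force'],1),s['joint_torque'][6].round(3),s['q'][6].round(2))
E
python3 st.py
```

```text
3.45 [457.  131.6 118.4] [ 3.141e+00 -2.000e-03  2.840e-01] 11.8 [0.  0.1 3.7] [-0.126  0.013 -0.027] 5.0 -0.005 -1.76
```

>>> arm_command --dp '[[0, 0, 0], [0, 0, 0], [0, 0, 0], [0, 0, 0], [0, 0, 0]]' --angular '[[0, 0, 0.016], [0, 0, 0.016], [0, 0, 0.016], [0, 0, 0], [0, 0, 0]]' --hand '[-0.8, -0.8, -0.8, -0.8, -0.8]'

```text
time: 4.08
tcp_pos: [457.1, 131.9, 118.4]
tool_rot: [3.141, -0.002, 0.584]
force: [0.3, -0.0, 5.0]
width: 11.7
grip_force: 5.0
```

```bash
cat >> st.py <<'E'
im=grab_frame('wrist'); hsv=cv2.cvtColor(im,cv2.COLOR_RGB2HSV); m=cv2.inRange(hsv,(12,110,50),(35,255,255)); m[300:]=0; m[:,:260]=0; m[:,372:]=0
ys,xs=np.nonzero(m); print('mask',len(xs),xs.min(),xs.max(),ys.min(),'wrow',[ (int(v),int((m[v]>0).sum())) for v in (215,225,235)])
E
python3 st.py
```

```text
4.08 [457.1 131.9 118.4] [ 3.141e+00 -2.000e-03  5.840e-01] 11.7 [ 0.3 -0.   5. ] [-0.005  0.035  0.031] 5.0 -0.049 -1.54
mask 3731 274 360 206 wrow [(215, 54), (225, 74), (235, 82)]
```

>>> arm_command --dp '[[0, 0, 0], [0, 0, 0], [0, 0, 0]]' --angular '[[0, 0, 0.016], [0, 0, 0], [0, 0, 0]]' --hand '[-0.8, -0.65, -0.65]'

```text
time: 4.5
tcp_pos: [456.1, 131.3, 117.3]
tool_rot: [-3.141, 0.001, 0.684]
force: [0.7, 1.2, 0.9]
width: 16.4
grip_force: 0.0
```

```bash
python3 st.py
```

```text
4.5 [456.1 131.3 117.3] [-3.141e+00  1.000e-03  6.840e-01] 16.4 [0.7 1.2 0.9] [-0.03  -0.042 -0.006] 0.0 -0.005 -1.46
mask 4025 275 361 205 wrow [(215, 59), (225, 76), (235, 84)]
```

>>> arm_command --dp '[[0, 0, 0], [0, 0, 0], [0, 0, 0], [0, 0, 0], [0, 0, 0]]' --angular '[[0, 0, 0], [0, 0, 0.012], [0, 0, 0.012], [0, 0, 0], [0, 0, 0]]' --hand '[-0.8, -0.8, -0.8, -0.65, -0.65]'

```text
time: 5.18
tcp_pos: [456.4, 131.5, 117.6]
tool_rot: [-3.142, 0.0, 0.836]
force: [0.5, -0.7, 0.3]
width: 16.2
grip_force: 0.0
```

```bash
python3 st.py
```

```text
5.17 [456.4 131.5 117.6] [-3.142  0.     0.836] 16.2 [ 0.5 -0.7  0.3] [-0.043 -0.023  0.027] 0.0 -0.003 -1.35
mask 3986 274 360 205 wrow [(215, 59), (225, 76), (235, 84)]
```

>>> arm_command --dp '[[0, 0, 0], [0, 0, 0], [0, 0, 0], [0, 0, 0], [0, 0, 0]]' --angular '[[0, 0, 0], [0, 0, 0.012], [0, 0, 0.012], [0, 0, 0], [0, 0, 0]]' --hand '[-0.8, -0.8, -0.8, -0.65, -0.65]'

```text
time: 5.85
tcp_pos: [456.5, 131.5, 117.7]
tool_rot: [3.142, -0.0, 0.987]
force: [-0.5, -0.4, -0.4]
width: 16.1
grip_force: 0.0
```

```bash
python3 st.py
```

```text
5.85 [456.5 131.5 117.7] [ 3.142 -0.     0.987] 16.1 [-0.5 -0.4 -0.4] [-0.034 -0.035  0.034] 0.0 -0.002 -1.24
mask 3976 274 360 205 wrow [(215, 59), (225, 75), (235, 83)]
```

>>> arm_command --dp '[[0, 0, 0], [0, 0, 0], [0, 0, 0], [0, 0, 0], [0, 0, 0]]' --angular '[[0, 0, 0], [0, 0, 0.012], [0, 0, 0.012], [0, 0, 0], [0, 0, 0]]' --hand '[-0.8, -0.8, -0.8, -0.65, -0.65]'

```text
time: 6.52
tcp_pos: [456.6, 131.5, 117.7]
tool_rot: [3.141, -0.0, 1.137]
force: [0.3, 0.7, -0.1]
width: 16.3
grip_force: 0.0
```

```bash
python3 st.py
```

```text
6.53 [456.6 131.5 117.7] [ 3.141 -0.     1.137] 16.3 [ 0.3  0.7 -0.1] [-0.089 -0.078  0.029] 0.0 -0.002 -1.13
mask 4220 275 358 200 wrow [(215, 67), (225, 78), (235, 82)]
```

>>> arm_command --dp '[[0, 0, 0], [0, 0, 0], [0, 0, 0]]' --angular '[[0, 0, 0], [0, 0, 0], [0, 0, 0]]' --hand '[-0.55, -0.55, -0.55]'

```text
time: 6.95
tcp_pos: [456.5, 131.5, 117.7]
tool_rot: [3.142, -0.0, 1.138]
force: [0.8, 0.4, -0.5]
width: 20.8
grip_force: 0.0
```

```bash
python3 st.py
python3 - <<'E'
from h import *
a=grab_frame('wrist')[120:320,200:440]; b=grab_frame('side')[215:305,350:440]
a=cv2.resize(a,(480,400)); b=cv2.resize(b,(320,320),interpolation=cv2.INTER_CUBIC); b=cv2.copyMakeBorder(b,0,80,0,0,cv2.BORDER_CONSTANT)
cv2.imwrite('pics/e1.png',np.hstack([a,b])[:,:,::-1])
E
```

```text
6.95 [456.5 131.5 117.7] [ 3.142 -0.     1.138] 20.8 [ 0.8  0.4 -0.5] [-0.091 -0.098  0.01 ] 0.0 -0.001 -1.13
mask 4487 268 367 200 wrow [(215, 66), (225, 78), (235, 82)]
```

View pics/e1.png

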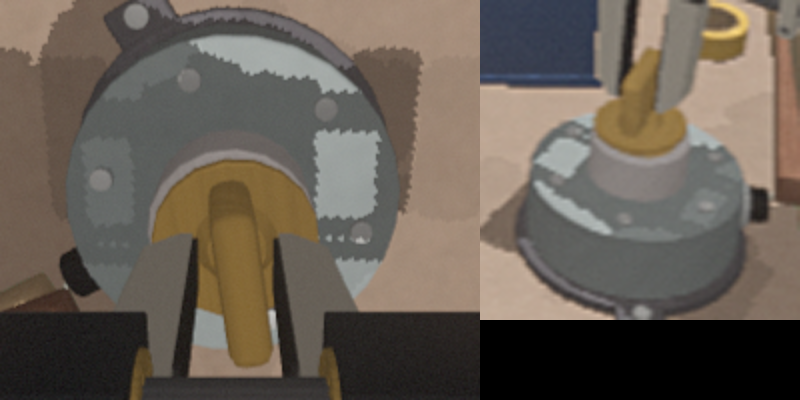

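The plug has dropped: in the side view its flange sits just above the neck, and the wing is about 0.1 rad anticlockwise of the tool. I'll go down after it and grip softly.

>>> arm_command --dp '[[0, 0, -0.01], [0, 0, -0.01], [0, 0, 0], [0, 0, 0], [0, 0, 0]]' --angular '[[0, 0, 0.008], [0, 0, 0], [0, 0, 0], [0, 0, 0], [0, 0, 0]]' --hand '[-0.55, -0.55, -0.8, -0.8, -0.8]'

```text
time: 7.72
tcp_pos: [456.1, 131.4, 107.5]
tool_rot: [-3.141, 0.0, 1.189]
force: [0.4, 0.2, -1.8]
width: 12.1
grip_force: 5.0
```

```bash
python3 st.py
```

```text
7.72 [456.1 131.4 107.5] [-3.141  0.     1.189] 12.1 [ 0.4  0.2 -1.8] [-0.016  0.082 -0.027] 5.0 0.0 -1.1
mask 3901 274 360 204 wrow [(215, 59), (225, 77), (235, 84)]
```

>>> arm_command --dp '[[0, 0, -0.0005], [0, 0, -0.0005], [0, 0, -0.0005], [0, 0, -0.0005], [0, 0, 0]]' --angular '[[0, 0, -0.012], [0, 0, -0.012], [0, 0, -0.012], [0, 0, -0.012], [0, 0, 0]]' --hand '[-0.8, -0.8, -0.8, -0.8, -0.8]'

```text
time: 8.4
tcp_pos: [456.3, 131.8, 106.8]
tool_rot: [-3.142, -0.0, 0.888]
force: [-0.1, 1.1, 0.9]
width: 11.9
grip_force: 5.0
```

```bash
python3 st.py
```

```text
8.4 [456.3 131.8 106.8] [-3.142 -0.     0.888] 11.9 [-0.1  1.1  0.9] [0.101 0.215 0.042] 5.0 -0.079 -1.32
mask 3895 274 360 204 wrow [(215, 59), (225, 77), (235, 83)]
```

>>> arm_command --dp '[[0, 0, -0.0005], [0, 0, -0.0005], [0, 0, -0.0005], [0, 0, -0.0005], [0, 0, 0]]' --angular '[[0, 0, -0.012], [0, 0, -0.012], [0, 0, -0.012], [0, 0, -0.012], [0, 0, 0]]' --hand '[-0.8, -0.8, -0.8, -0.8, -0.8]'

```text
time: 9.07
tcp_pos: [456.5, 131.6, 105.8]
tool_rot: [3.141, -0.0, 0.588]
force: [-0.6, 0.1, 0.6]
width: 11.9
grip_force: 5.0
```

```bash
python3 st.py
```

```text
9.07 [456.5 131.6 105.8] [ 3.141 -0.     0.588] 11.9 [-0.6  0.1  0.6] [0.005 0.147 0.016] 5.0 -0.078 -1.54
mask 3901 274 360 204 wrow [(215, 59), (225, 76), (235, 83)]
```

>>> arm_command --dp '[[0, 0, -0.0006], [0, 0, -0.0006], [0, 0, -0.0006], [0, 0, -0.0006], [0, 0, 0]]' --angular '[[0, 0, -0.012], [0, 0, -0.012], [0, 0, -0.012], [0, 0, -0.012], [0, 0, 0]]' --hand '[-0.8, -0.8, -0.8, -0.8, -0.8]'

```text
time: 9.75
tcp_pos: [456.6, 131.5, 104.5]
tool_rot: [3.142, -0.0, 0.286]
force: [-1.0, 0.7, 1.0]
width: 11.8
grip_force: 5.0
```

```bash
python3 st.py
```

```text
9.75 [456.6 131.5 104.5] [ 3.142 -0.     0.286] 11.8 [-1.   0.7  1. ] [0.    0.057 0.022] 5.0 -0.079 -1.76
mask 3903 274 360 205 wrow [(215, 59), (225, 76), (235, 84)]
```

>>> arm_command --dp '[[0, 0, -0.0003], [0, 0, -0.0003], [0, 0, -0.0003], [0, 0, -0.0003], [0, 0, 0]]' --angular '[[0, 0, -0.012], [0, 0, -0.012], [0, 0, -0.012], [0, 0, -0.012], [0, 0, 0]]' --hand '[-0.8, -0.8, -0.8, -0.8, -0.8]'

```text
time: 10.42
tcp_pos: [456.6, 131.5, 103.9]
tool_rot: [3.142, -0.0, -0.015]
force: [-0.4, -0.3, 1.2]
width: 12.1
grip_force: 5.0
```

```bash
python3 st.py
```

```text
10.43 [456.6 131.5 103.9] [ 3.142 -0.    -0.015] 12.1 [-0.4 -0.3  1.2] [-0.008 -0.014 -0.026] 5.0 -0.078 -1.97
mask 3899 274 360 204 wrow [(215, 59), (225, 76), (235, 84)]
```

Still turning freely after 1.2 rad. The next steps are smaller.

>>> arm_command --dp '[[0, 0, 0], [0, 0, 0], [0, 0, 0]]' --angular '[[0, 0, -0.012], [0, 0, -0.012], [0, 0, 0]]' --hand '[-0.8, -0.8, -0.8]'

```text
time: 10.85
tcp_pos: [456.4, 131.1, 103.8]
tool_rot: [3.141, -0.0, -0.166]
force: [-0.8, -0.7, 0.3]
width: 12.4
grip_force: 5.0
```

```bash
python3 st.py
```

```text
10.85 [456.4 131.1 103.8] [ 3.141 -0.    -0.166] 12.4 [-0.8 -0.7  0.3] [-0.257  0.08   0.085] 5.0 -0.162 -2.07
mask 3881 274 360 205 wrow [(215, 59), (225, 76), (235, 84)]
```

Resistance is rising a little. I'll let go and regrip to relieve any axial load before judging it.

>>> arm_command --dp '[[0, 0, 0], [0, 0, 0], [0, 0, 0], [0, 0, 0], [0, 0, 0]]' --angular '[[0, 0, 0], [0, 0, 0], [0, 0, 0], [0, 0, 0], [0, 0, 0]]' --hand '[-0.6, -0.6, -0.8, -0.8, -0.8]'

```text
time: 11.52
tcp_pos: [456.3, 131.2, 103.8]
tool_rot: [3.141, 0.0, -0.168]
force: [0.6, -0.8, 0.0]
width: 12.4
grip_force: 4.9
```

```bash
python3 st.py
```

```text
11.53 [456.3 131.2 103.8] [ 3.141  0.    -0.168] 12.4 [ 0.6 -0.8  0. ] [-0.269  0.072  0.042] 4.9 -0.033 -2.07
mask 3881 274 360 205 wrow [(215, 59), (225, 76), (235, 84)]
```

>>> arm_command --dp '[[0, 0, 0], [0, 0, 0], [0, 0, 0]]' --angular '[[0, 0, -0.008], [0, 0, 0], [0, 0, 0]]' --hand '[-0.8, -0.8, -0.8]'

```text
time: 11.95
tcp_pos: [456.4, 131.2, 103.8]
tool_rot: [3.141, 0.0, -0.219]
force: [-0.9, -2.6, -0.4]
width: 12.6
grip_force: 5.1
```

```bash
python3 st.py
```

```text
11.95 [456.4 131.2 103.8] [ 3.141  0.    -0.219] 12.6 [-0.9 -2.6 -0.4] [-0.423  0.015  0.074] 5.1 -0.099 -2.11
mask 3901 274 361 205 wrow [(215, 58), (225, 76), (235, 84)]
```

>>> arm_command --dp '[[0, 0, 0], [0, 0, 0]]' --angular '[[0, 0, 0], [0, 0, 0]]' --hand '[-0.5, -0.5]'

```text
time: 12.25
tcp_pos: [456.7, 132.2, 104.0]
tool_rot: [-3.14, -0.0, -0.218]
force: [-0.5, 0.9, 0.4]
width: 22.8
grip_force: 0.0
```

```bash
python3 st.py
python3 - <<'E'
from h import *
a=grab_frame('wrist')[160:320,240:400]; b=grab_frame('side')[225:275,370:420]
a=cv2.resize(a,(400,400),interpolation=cv2.INTER_CUBIC); b=cv2.resize(b,(400,400),interpolation=cv2.INTER_CUBIC)
cv2.imwrite('pics/e2.png',np.hstack([a,b])[:,:,::-1])
E
```

```text
12.25 [456.7 132.2 104. ] [-3.14  -0.    -0.218] 22.8 [-0.5  0.9  0.4] [ 0.02   0.027 -0.018] 0.0 -0.001 -2.11
mask 4487 264 371 205 wrow [(215, 57), (225, 75), (235, 85)]
```

View pics/e2.png

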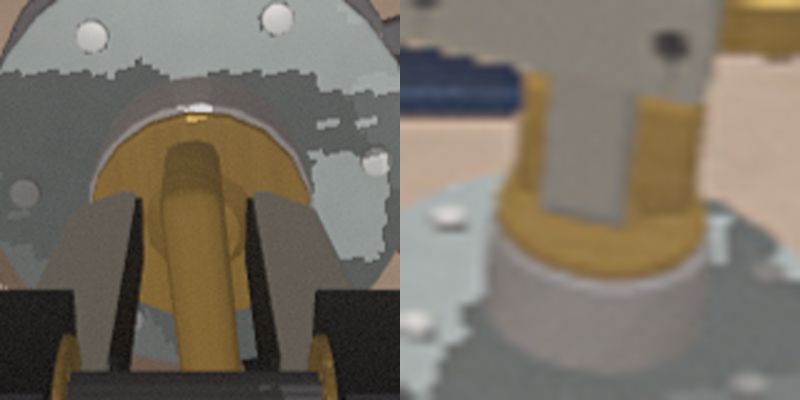

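The flange is seated or nearly so, and the wing lags the tool by about 0.1 rad anticlockwise. The grip was pulling about 1 mm sideways, so I'll realign, recentre and regrip a bit firmer, then test again gently.

>>> arm_command --dp '[[0, -0.002, 0], [0, 0, 0], [0, 0, 0], [0, 0, 0], [0, 0, 0]]' --angular '[[0, 0, 0.016], [0, 0, 0], [0, 0, 0], [0, 0, 0], [0, 0, 0]]' --hand '[-0.6, -0.8, -0.8, -0.8, -0.8]' --squeeze 8

```text
time: 13.02
tcp_pos: [456.5, 130.7, 103.9]
tool_rot: [-3.141, -0.0, -0.118]
force: [-0.1, 0.4, 0.5]
width: 12.1
grip_force: 8.0
```

```bash
python3 st.py
```

```text
13.03 [456.5 130.7 103.9] [-3.141 -0.    -0.118] 12.1 [-0.1  0.4  0.5] [ 0.209 -0.024 -0.011] 8.0 -0.011 -2.04
mask 3863 274 361 205 wrow [(215, 58), (225, 76), (235, 83)]
```

>>> arm_command --dp '[[0, 0, 0], [0, 0, 0], [0, 0, 0]]' --angular '[[0, 0, -0.01], [0, 0, 0], [0, 0, 0]]' --hand '[-0.8, -0.8, -0.8]'

```text
time: 13.45
tcp_pos: [456.5, 130.7, 103.8]
tool_rot: [-3.141, -0.0, -0.18]
force: [-0.1, 1.5, -0.9]
width: 12.4
grip_force: 8.0
```

```bash
python3 st.py
```

```text
13.45 [456.5 130.7 103.8] [-3.141 -0.    -0.18 ] 12.4 [-0.1  1.5 -0.9] [ 0.256 -0.066  0.116] 8.0 -0.133 -2.08
mask 3851 274 360 205 wrow [(215, 58), (225, 76), (235, 83)]
```

Solid again at the same angle (wing yaw about -0.12) with the side load reversed, so this is the end stop. I'll let go, rise clear and check the height.

>>> arm_command --dp '[[0, 0, 0], [0, 0, 0], [0, 0, 0.03], [0, 0, 0.06], [0, 0, 0.1]]' --angular '[[0, 0, 0.01], [0, 0, 0], [0, 0, 0], [0, 0, 0], [0, 0, 0]]' --hand '[-0.5, -0.3, -0.3, -0.3, -0.3]'

```text
time: 14.12
tcp_pos: [455.2, 129.8, 198.6]
tool_rot: [3.14, 0.004, -0.12]
force: [0.8, 0.4, -0.5]
width: 32.3
grip_force: 0.0
```

>>> arm_command --dp '[[0, 0, 0.05], [0, 0, 0], [0, 0, 0]]' --angular '[[0, 0, 0], [0, 0, 0], [0, 0, 0]]' --hand '[-0.3, -0.3, -0.3]'

```text
time: 14.5
tcp_pos: [455.6, 130.1, 222.8]
tool_rot: [3.141, 0.002, -0.119]
force: [0.0, -0.6, 1.1]
width: 32.2
grip_force: 0.0
```

Run:
```python
from h import *
s=get_state(); print(s['time'],s['tcp_pos'],s['force'],s['width'])
a=save('side','d9'); c=save('scene','s9'); w=save('wrist','w9')
hs={}
for n,f0,f1,(x0,x1,y0,y1) in (('side','d0','d9',(380,412,222,275)),('scene','s0','s9',(325,370,255,310))):
  for f in (f0,f1):
    im=cv2.imread(f'pics/{f}.png'); m=cv2.inRange(cv2.cvtColor(im,cv2.COLOR_BGR2HSV),(15,95,50),(32,255,255))[y0:y1,x0:x1]
    ys,xs=np.nonzero(m); print(n,f,len(xs),xs.min()+x0,xs.max()+x0,'rows',ys.min()+y0,ys.max()+y0)
m=camera_model('side'); T=np.array(m['camera_from_world'])
def px(p):
    q=T@np.r_[p,1]; return m['fy']*q[1]/q[2]+m['cy']
A=np.array([456,130.5]); t=A/1; cam=np.linalg.inv(T)[:3,3][:2]; u=(cam-A)/np.linalg.norm(cam-A)
for h in (14,3.8,2,1.5,.4): print(h,'wingtop',round(px(np.r_[A,75+h+41]),2),'flange front low',round(px(np.r_[A+26*u,75+h]),2),'neck front top',round(px(np.r_[A+27.5*u,75]),2))
b=cv2.resize(cv2.imread('pics/d9.png')[225:275,370:420],(400,400),interpolation=cv2.INTER_CUBIC)
b2=cv2.resize(cv2.imread('pics/d0.png')[225:275,370:420],(400,400),interpolation=cv2.INTER_CUBIC)
cv2.imwrite('pics/e3.png',np.hstack([b2,b]))
```

```text
14.5 [455.5579947  130.07700618 222.78665013] [ 0.04799165 -0.61145126  1.0791377 ] 32.157451837838934
side d0 712 383 411 rows 222 258
side d9 617 382 411 rows 222 259
scene s0 433 336 359 rows 266 291
scene s9 409 336 358 rows 267 292
14 wingtop 228.42 flange front low 253.83 neck front top 260.25
3.8 wingtop 232.9 flange front low 258.18 neck front top 260.25
2 wingtop 233.69 flange front low 258.94 neck front top 260.25
1.5 wingtop 233.91 flange front low 259.15 neck front top 260.25
0.4 wingtop 234.39 flange front low 259.62 neck front top 260.25
```

View pics/e3.png

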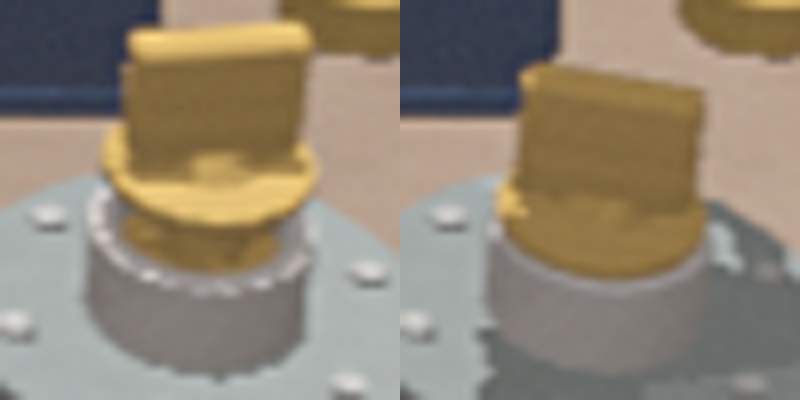

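The flange edge dropped about 6.3 px in the side view, against 5.8 expected for home. It sits flat on the neck all round, and the gripper is clear, so I'm handing in.

```bash
python3 -c "
from bench import *
print(close_job())"
```

```text
the job is handed in; nothing more can be done
None
```

The brass plug dropped into its thread start, was screwed clockwise until it came up solid with its flange down on the neck, and was released; I handed the job in at about 14.7 s with nothing else touched, and the hand-in returned no verdict.

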